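# Park the locking bolt and draw out a loading slide

## Robot

A 6-joint arm with a two-finger parallel gripper is mounted at the origin on a cart in front of the work surface, level with it; the furniture and walls round the work are solid. World frame = base frame: x ahead of the robot, y to its left, z up, the work surface at z = 0. Lengths are in mm, angles in rad, forces in N, time in s.
With the tool pointing down it reaches from about 375 to 975 mm from the base axis. Payload 3.8 kg.
Tool frame: the origin (TCP) lies between the finger pads; the fingertips stand 8 mm ahead of it and the grasp point (between the pads) lies 11 mm behind it; z points along the fingers, y is the line along which they close (so a half turn about z gives the same grasp; the last joint's range is limited). The gripper opens to 85 mm and grips with 20 to 120 N. Pads are 22 mm wide; open, the fingers measure 114 mm over their backs; the gripper's body (76 mm by 85 mm) begins 54 mm behind the grasp point. The pads swing forward as they close: fully open they stand 13 mm farther back than shut.
Start: joints at [-1.223, 0.264, 1.604, -0, 1.274, -0.037], TCP at [253.372, -625.636, 239.28] pointing down, gripper open.
Joint ranges: [-2.63, 2.63], [-0.94, 2.18], [0.31, 2.57], [-1.31, 4.45], [0, 2.66], [-2.55, 2.55]. Speed limits (rad/s): [2.57, 2.57, 3.14, 3.14, 3.14, 3.14].

## Interface

Orientations are given as [roll, pitch, yaw] about the fixed x, y, z axes, in that order (R = Rz(yaw) Ry(pitch) Rx(roll)).
In Python, from plant import sense, viewer, order gives the robot as it stands.
- The arm moves only by the tool move_arm, never from a script. Its argument "rows" is text: rows parted by semicolons, each of 7 numbers parted by spaces: the shift along the tool's x, y, z each as a share of 0.5 m, from -1 to 1, then the turn, a rotation vector about the tool's x, y, z each as a share of pi rad, from -1 to 1, then the gripper command: -1 is shut, 1 is fully open, values between are in proportion. In form: x y z rx ry rz hand; .... A call has 1 to 12 rows; each row shifts and turns the commanded pose from where the row before left it, along the tool's axes as they then stand; what a row does not reach is not made up. A row lasts 1/12 s, in which the tool goes at most 41.7 mm and 7.16 degrees, less where a joint would pass 70% of its speed; a pose out of reach is approached as far as the arm can. A call with a number of a shift or a turn outside -1 to 1 is refused whole. A call with a gripper value outside its range is refused whole. The fingers move at their own pace and stop on an object; the grip force is fixed at half the most. Time passes only in rows, so rows that do not move let the fingers close. It gives the time, the measured TCP pose, the force, the opening and the grip force at its end, in the units of the state.
- sense(): the state, without advancing time (a new reading comes with each control period).
- viewer.get_image(name): name is "scene" or "top" or "wrist"; returns (picture, depth): 480x640x3 uint8, red, green, blue; 480x640 float32, mm along the optical axis (not along the pixel's ray), 0 where there is no reading.
- viewer.camera_params(name): a dict with "camera_matrix" (3x3 intrinsics, pixels), "k1" (the pictures are not rectified: a ray, as slopes to the right and down, at radius r is drawn at 1 + k1 r^2 times it, then the intrinsics apply), "R" (3x3) and "t" (3): a world point X has camera coordinates R X + t. Camera axes: x right, y down, z forward; pixel columns grow to the right and rows downward; lengths in mm; the calibration is good to about 2 mm. A picture is of the moment at which its call begins: read the wrist's pose just before it. camera_params takes no time and is no camera call; for the wrist camera it gives the pose at the moment of the call.
- order.close_job(): hands the job in; it is judged then, once.
Trained networks look in the newest picture that a camera, given by its name, has taken for a name from the list of things; names that differ only in an ending like _2 or _b are one class to them, and where a whole thing is asked for, a point or a joint stands for the part that bears it (a point fixed in the world has none). Each returns a list of dicts, best first, with "conf" (0 to 1); they miss things now and then, are a little off and sometimes report something else, mostly with a low value. They report only what shows in the picture. A call takes as long as a camera call. They do not tell look-alikes from the thing itself.
- viewer.spot_in(thing, camera): "rect" ([left, top, width, height] in pixels, round what is visible of it).
- viewer.pinpoint(thing, camera): "centre" ([column, row] in pixels: a listed point, or the origin of a listed thing).
The state is a dict: "time_s": time; "joint_positions": joint angles; "qvel": joint speeds; "joint_torque": joint torques, N m; "tool_pos": TCP position; "tcp_rot": TCP orientation; "ft_force": force on the tool from outside, world axes, zero at the start; "moment": the same for the moment, N m; "width": finger opening in mm; "gripper_force": force on a finger pad.
Only numpy, scipy, OpenCV 4.12 (cv2) and the standard library are available. Lean on these libraries where they do the work, as an engineer would, in place of code of your own. Each camera call takes 0.05 s, during which the arm holds its last target. There are 200 camera calls.

## Task

Bring the loading slide out so that its valve housing can be unloaded: by its ball handle, draw the spring bolt back out of the slide's bore and park it in the side notch of its sleeve, so that it stays out by itself. Then pinch the two catch buttons on the slide's grip head together, draw the slide out to its stop and let go, so that the catch snaps out and holds it there. The housing must stay seated in its nest, and leave the bottles and the bearing around the fixture where they are.

Things in the scene. Friction and masses are not known exactly. Their poses are not given: they have to be found in the camera images.
- fixture: Fixed slide fixture of bare aluminium and steel, base plate 132 x 108 x 12 mm, wider on its +y side where it carries the bolt. Origin on the bench midway between the rails, 80 mm behind the plate's front edge; +x along the rails to the closed rear end, -x to the grip head and the way the slide comes out, +y from slide to bolt, z up. Rails at |y| = 28..46 mm, 42 mm high, screw heads 3 mm more.
- bolt_axis (a point): Fixed point on the bolt's axis (along fixture y), at fixture x 5, y 72, z 30 mm, with the fixture's axes. The bolt lies in a steel sleeve of 32 mm diameter, y = 51..106 mm (36 mm flange at 46..51). The sleeve is cut for the handle's stem: a straight slot along the top, y = 68..98 mm, and at its outer end a hook-shaped side notch that leads to the front (-x), then back toward the slide to a seat.
- ball (a point): Centre of the black ball (18 mm diameter) on the bolt's handle: the ball stands 42 mm from the bolt's axis on a round stem of 6 mm diameter. At the start it stands straight up in the slot, 72 mm above the bench. It moves only along the bolt's axis (fixture +y draws the bolt out) and round that axis (from straight up toward the front, -x).
- bolt (a joint): How far the bolt is drawn out of the slide, m: 0 home (pin 10 mm deep in the slide's bore, locking it), 0.023 at the end of the slot. A spring pulls it home, 5 N at 0 and 10 N at 0.023. From 0.020 to 0.023 the stem is clear of the tongue between slot and notch and can be turned; short of that the tongue blocks it. Parked, the spring has drawn it back to 0.016, onto the notch's seat.
- handle (a joint): Turn of the bolt's handle about the bolt's axis, rad: 0 straight up, grows as the ball goes over to the front (fixture -x) and down; 1.09 (62 degrees) is the end of the notch, where the ball is 37 mm in front of the axis and 19 mm above it. It turns lightly and has no return spring; its own weight holds it down in the notch.
- slide (a joint): How far the slide is drawn out (toward fixture -x), m: 0 at the work position, 0.040 at its stop, fully out. It runs with about 2 N of friction. It is locked by the bolt (unless drawn at least 0.011) and by the catch.
- head_grip (a point): Point midway between the two catch buttons, 46 mm above the bench, in the grey grip head at the slide's front (29 mm in x, 37 in y, top 60 mm above the bench, screws 3 mm more); has the fixture's axes, moves with the slide. The black ribbed buttons on the head's +y and -y sides are 22 mm long, 34..57 mm above the bench, 54 mm over their outer faces. Tool tray and tape below are 21 mm high.
- button_left (a joint): How far the button on the head's +y side is pressed in, m: 0 out, 0.007 fully in; its spring takes 3.6 N to start, 7.8 N fully in. Its tooth stands 3.5 mm deep in a pocket of the rail; both buttons must be in by over 0.004 for the slide to start. Past the pocket the teeth run along the rail; at the slide's stop they snap into the outer pocket once the buttons are let go (back to 0).
- button_right (a joint): The same for the button on the head's -y side.
- housing_centre (a point): Centre of the body of the loose aluminium valve housing (45 x 30 mm base, body 31 mm high, with a light insert on top to 37 mm; 160 g) that lies in the slide's nest, long side along fixture x; 15.5 mm above its underside.
- nest_floor (a point): Middle of the nest's floor on the slide, 37 mm above the bench, under the middle of the housing; steel locating stops 8 mm high stand round it. Moves with the slide.
- oil_bottle_mid (a point): Small white oil bottle with a spout, loose, 38 mm diameter, 105 mm high, standing to the right (-y) of the fixture; point on its axis half-way up.
- thread_bottle_mid (a point): Small red bottle with a blue tip, loose, 16 x 26 mm, 70 mm high, standing to the right of the fixture near its front; point half-way up.
- bearing_mid (a point): Ball bearing lying flat on the bench in front of the bolt, loose, 26 mm diameter, 8 mm thick; its centre.
Things that resemble listed ones, but are neither listed nor needed, are in the scene too. What is shaped like the part that bears housing_centre but red is not meant.

How it is judged:
By the outcome, as a careful person would: the job done as asked, in the order asked, and still so for the second after the job is handed in, with the robot touching nothing.
It also fails if it takes over 56 s, if anything falls off the work surface, if the arm or the gripper's body presses on something with over 40 N, if the wrist force passes 120 N, or if a joint passes its speed limit or range.

## Working session

There is one attempt and no reset: what is moved stays moved. The work goes in short steps, Python scripts to look and compute and a tool call to move; the robot and the scene stay as the last step left them, time stands still between calls to the robot, and variables do not carry over. Pictures are saved under pics/ and viewed, at most 10 in all, crops included, and the job is handed in when it is done.

Besides the shell and the picture viewer there is one more tool, called as a command line: name --argument value ..., lists and objects as JSON in quotes. move_arm: Moves the arm, as the interface text tells. Its arguments: {"type":"object","properties":{"rows":{"type":"string"}},"required":["rows"]}

```bash
ls; mkdir -p pics; cat > h.py <<'E'
import numpy as np, cv2
from plant import sense, viewer, order
from scipy.spatial.transform import Rotation as Ro
def ray(cam,px):
    P=viewer.camera_params(cam);K=np.array(P["camera_matrix"]);k=P["k1"]
    d=np.array([(px[0]-K[0,2])/K[0,0],(px[1]-K[1,2])/K[1,1]]);u=d.copy()
    for _ in range(20): u=d/(1+k*(u@u))
    R=np.array(P["R"]);t=np.array(P["t"]).ravel()
    return -R.T@t, R.T@np.array([u[0],u[1],1])
def atz(cam,px,z):
    o,d=ray(cam,px); return o+d*(z-o[2])/d[2]
def atd(cam,px,dep):
    o,d=ray(cam,px); return o+d*dep
def shot(cam,name=None):
    im,dep=viewer.get_image(cam)
    if name: cv2.imwrite("pics/"+name,cv2.cvtColor(im,cv2.COLOR_RGB2BGR))
    return im,dep
np.set_printoptions(precision=1,suppress=True)
E
python3 - <<'E'
from h import *
Z=dict(fixture=0,bolt_axis=30,ball=72,head_grip=46,housing_centre=52.5,nest_floor=37,oil_bottle_mid=52,thread_bottle_mid=35,bearing_mid=4)
for c in("scene","top"):
    im,dep=shot(c,c+"0.png")
    for n,z in Z.items():
        for r in viewer.pinpoint(n,c)[:3]:
            print(c,n,np.array(r["centre"]),round(r["conf"],2),atz(c,r["centre"],z))
s=sense();print(s["tool_pos"],s["tcp_rot"],s["time_s"],s["width"])
E
```

```text
pics
scene fixture [332.7 268.9] 0.92 [594.3 -60.    0. ]
scene bolt_axis [295.7 268.6] 0.83 [599.6   9.6  30. ]
scene ball [291.9 246.5] 0.5 [602.6  12.7  72. ]
scene head_grip [369.3 278.2] 0.57 [493.7 -50.9  46. ]
scene housing_centre [329.4 242.1] 0.93 [598.8 -57.1  52.5]
scene housing_centre [241.2 303.3] 0.9 [555.7 133.6  52.5]
scene nest_floor [330.2 245.3] 0.64 [608.6 -66.3  37. ]
scene oil_bottle_mid [382.  224.2] 0.61 [ 586.4 -159.3   52. ]
scene thread_bottle_mid [416.3 247.7] 0.56 [ 517.9 -174.    35. ]
scene bearing_mid [297.9 318.1] 0.71 [526.6  58.6   4. ]
top fixture [337.7 232.7] 0.6 [588.5 -57.7   0. ]
top fixture [338.  221.4] 0.27 [607.5 -58.7   0. ]
top bolt_axis [293.7 221.9] 0.65 [603.9  13.4  30. ]
top ball [292.2 219.9] 0.4 [600.7  12.8  72. ]
top head_grip [332.2 291.4] 0.62 [490.1 -46.4  46. ]
top head_grip [295.9 222.8] 0.17 [599.9   8.8  46. ]
top housing_centre [227.9 236.1] 0.79 [580.3 116.5  52.5]
top housing_centre [339.8 215.8] 0.7 [608.5 -61.1  52.5]
top nest_floor [338.6 221.5] 0.57 [601.8 -59.2  37. ]
top thread_bottle_mid [339.  222.3] 0.67 [600.7 -59.8  35. ]
top thread_bottle_mid [268.2 271. ] 0.62 [524.9  55.   35. ]
top thread_bottle_mid [404.8 277.2] 0.59 [ 510.2 -162.3   35. ]
top bearing_mid [268.1 272.5] 0.53 [524.4  58.8   4. ]
[ 253.4 -625.6  239.3] [3.1 0.  0.4] 1.0 85.49964783860744
```

```bash
python3 - <<'E'
import cv2,numpy as np
a=cv2.imread("pics/scene0.png")[170:350,200:460];b=cv2.imread("pics/top0.png")[150:330,200:460]
cv2.imwrite("pics/v1.png",np.vstack([cv2.resize(x,(433*1,300),interpolation=cv2.INTER_CUBIC) for x in(a,b)]))
E
python3 -c "
from h import *
print(viewer.camera_params('wrist'),sense()['tcp_rot'],sense()['joint_positions'])"
```

```text
{'camera_matrix': array([[415.4,   0. , 321.1],
       [  0. , 415.4, 237.5],
       [  0. ,   0. ,   1. ]]), 'k1': 0.011734081290685035, 'R': array([[ 0.4, -0.9,  0. ],
       [-0.9, -0.4,  0.3],
       [-0.2, -0.1, -1. ]]), 't': array([-676.1,  -33.9,  376.8])} [3.1 0.  0.4] [-1.2  0.3  1.6 -0.   1.3 -0. ]
```

View pics/v1.png

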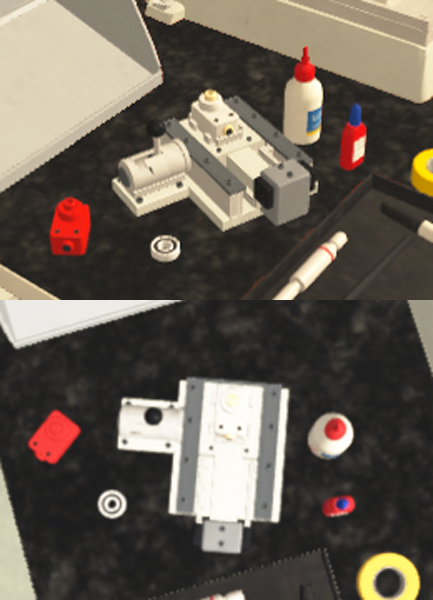

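The pictures show the fixture slightly turned (about -6°), with its bolt sleeve on the +y side and its grip head toward the robot. The red look-alike housing is far left, and the bearing lies in front of the bolt. Next I plan the approach move.

```bash
cat >> h.py <<'E'
def plan(pos,rpy,n=None):
    "print tool-frame rows from the current measured pose to pos, rpy"
    s=sense();p=np.array(s["tool_pos"]);R=Ro.from_euler("xyz",s["tcp_rot"]);T=Ro.from_euler("xyz",rpy)
    d=R.inv().apply(np.array(pos)-p);w=(R.inv()*T).as_rotvec()
    print("shift tool mm",d,"share/row",np.round(d/500,4),"rot share",np.round(w/np.pi,4),"min rows",np.linalg.norm(d)/41.7,np.degrees(np.linalg.norm(w))/7.16)
E
python3 - <<'E'
from h import *
s=sense();P=viewer.camera_params('wrist');R=Ro.from_euler("xyz",s["tcp_rot"])
print(np.round(s["tcp_rot"],3)); o,d=ray('wrist',(320,240)); print("cam in tool",R.inv().apply(o-s["tool_pos"]),"axis",np.round(R.inv().apply(d),2), "cam x axis in tool",np.round(R.inv().apply(np.array(P["R"])[0]),2))
plan((560,-20,300),(np.pi,0,-0.11))
plan((560,-20,300),(np.pi,0,-0.11+np.pi))
E
```

```text
[3.1 0.  0.4]
cam in tool [  68.5    0.7 -133.4] axis [-0.3 -0.   1. ] cam x axis in tool [-0.  1. -0.]
shift tool mm [ 511.6 -446.2  -60.7] share/row [ 1.  -0.9 -0.1] rot share [ 0.  -0.   0.2] min rows 16.344031827034698 3.9596370644577448
shift tool mm [ 511.6 -446.2  -60.7] share/row [ 1.  -0.9 -0.1] rot share [ 0.   0.  -0.8] min rows 16.344031827034698 21.1800277815461
```

```bash
sed -i 's/precision=1/precision=4/' h.py; python3 - <<'E'
from h import *
plan((595,-20,240),(np.pi,0,-0.11))
E
```

```text
shift tool mm [ 543.9996 -433.1038   -0.6998] share/row [ 1.088  -0.8662 -0.0014] rot share [ 0.     -0.      0.1575] min rows 16.67511839615501 3.9596370644577448
```

move_arm --rows "0.045 -0.036 0 0 0 0 0;0.045 -0.036 0 0 0 0 0;0.045 -0.036 0 0 0 0 0;0.045 -0.036 0 0 0 0 0;0.045 -0.036 0 0 0 0 0;0.045 -0.036 0 0 0 0 0;0.045 -0.036 0 0 0 0 0;0.045 -0.036 0 0 0 0 0;0.045 -0.036 0 0 0 0 0;0.045 -0.036 0 0 0 0 0;0.045 -0.036 0 0 0 0 0;0.045 -0.036 0 0 0 0 0"

```text
time_s: 2.0
tool_pos: [423.0, -322.8, 239.5]
tcp_rot: [3.141, -0.0, 0.385]
ft_force: [0.4, -0.2, -0.8]
width: 43.0
gripper_force: 0.0
```

move_arm --rows "0.045 -0.036 0 0 0 0 0;0.045 -0.036 0 0 0 0 0;0.045 -0.036 0 0 0 0 0;0.045 -0.036 0 0 0 0 0;0.045 -0.036 0 0 0 0 0;0.045 -0.036 0 0 0 0 0;0.045 -0.036 0 0 0 0.03 0;0.045 -0.036 0 0 0 0.03 0;0 0 0 0 0 0.03 0;0 0 0 0 0 0.03 0;0 0 0 0 0 0.0375 0;0 0 0 0 0 0 0"

```text
time_s: 3.0
tool_pos: [537.8, -124.1, 239.3]
tcp_rot: [3.142, -0.0, -0.112]
ft_force: [-0.5, -1.0, 1.3]
width: 43.0
gripper_force: 0.0
```

```bash
cat > look.py <<'E'
from h import *
import sys
Z=dict(bolt_axis=30,ball=72,head_grip=46,housing_centre=52.5,nest_floor=37,fixture=0)
s=sense();print(s["time_s"],s["tool_pos"],s["tcp_rot"],s["width"],s["ft_force"])
im,dep=shot("wrist",sys.argv[1])
for n in sys.argv[2].split(","):
    z=Z[n]
    for r in viewer.pinpoint(n,"wrist")[:2]:
        c=np.array(r["centre"]); print(n,c,round(r["conf"],2),atz("wrist",c,z),"depth pt",atd("wrist",c,dep[int(c[1]),int(c[0])]))
E
python3 look.py w1.png bolt_axis,ball,head_grip,housing_centre,nest_floor,fixture
```

```text
3.0 [ 537.7681 -124.0902  239.3344] [ 3.1416 -0.0001 -0.1121] 42.96988145438577 [-0.4851 -1.0249  1.2512]
bolt_axis [144.1 148.3] 0.6 [600.4259  11.5161  30.    ] depth pt [600.6535   5.5935  44.1248]
bolt_axis [351.7 147.6] 0.26 [ 583.228  -154.9604   30.    ] depth pt [ 586.8503 -151.3363   84.6561]
ball [120.6 152.3] 0.94 [600.1415  10.8689  72.    ] depth pt [600.2819   7.3774  79.3325]
head_grip [236.2 277. ] 0.64 [488.8544 -48.4863  46.    ] depth pt [493.3867 -51.7396  58.6573]
housing_centre [222.8 134. ] 0.67 [604.924  -58.8585  52.5   ] depth pt [604.9653 -62.0981  66.5783]
housing_centre [ 33.7 173. ] 0.64 [591.7132  89.1121  52.5   ] depth pt [590.679  105.315   29.0883]
fixture [239.8 151.9] 0.9 [588.1376 -59.0418   0.    ] depth pt [590.8311 -70.2265  56.6584]
```

View pics/w1.png

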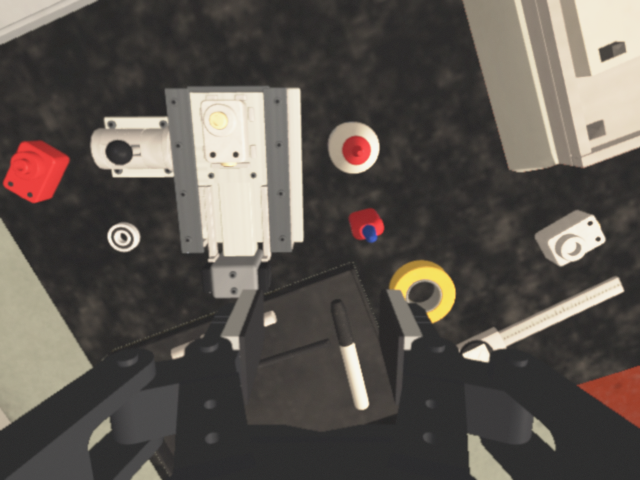

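The wrist view shows the ball at (120,152), the head at (236,277) and the rail edges clearly. I'll compute the yaw from the rail tops and then the target.

```bash
python3 - <<'E'
from h import *
im=cv2.imread("pics/w1.png")
def ang(a,b,z):
    A,B=atz("wrist",a,z),atz("wrist",b,z); d=A-B; print(A,B,"yaw",np.arctan2(d[1],d[0]),"len",np.linalg.norm(d))
ang((166,90),(182,250),42);ang((288,88),(291,250),42);ang((300,88),(302,243),12)
g=cv2.cvtColor(im,cv2.COLOR_BGR2GRAY)[130:175,95:145]
m=(g<45).astype(np.uint8);n,l,st,c=cv2.connectedComponentsWithStats(m);i=1+np.argmax(st[1:,4]);p=c[i]+[95,130];print(st[i],p,atz("wrist",p,72))
# head top box
G=cv2.cvtColor(im,cv2.COLOR_BGR2GRAY)[250:305,195:275];cv2.imwrite("pics/c.png",cv2.resize(im[80:310,85:310],None,fx=2.6,fy=2.6,interpolation=cv2.INTER_CUBIC))
yaw=-0.11;plan((600,11,110),(np.pi,0,yaw))
E
```

```text
[641.0716 -19.8132  42.    ] [516.1606  -6.598   42.    ] yaw -0.10540456073865835 len 125.60815499793252
[ 632.6381 -110.901    42.    ] [506.2002 -96.7218  42.    ] yaw -0.1116770690975734 len 127.23043031075572
[ 633.9986 -118.6884   12.    ] [ 502.6466 -104.2102   12.    ] yaw -0.10978164568940135 len 132.14758049775403
[12 11 15 15 74] [111.8514 146.6892] [604.8447  15.7844  72.    ]
shift tool mm [  47.2492 -141.6759  129.3617] share/row [ 0.0945 -0.2834  0.2587] rot share [-0.     -0.      0.0002] min rows 4.7381976389675335 0.005720534503882745
```

View pics/c.png

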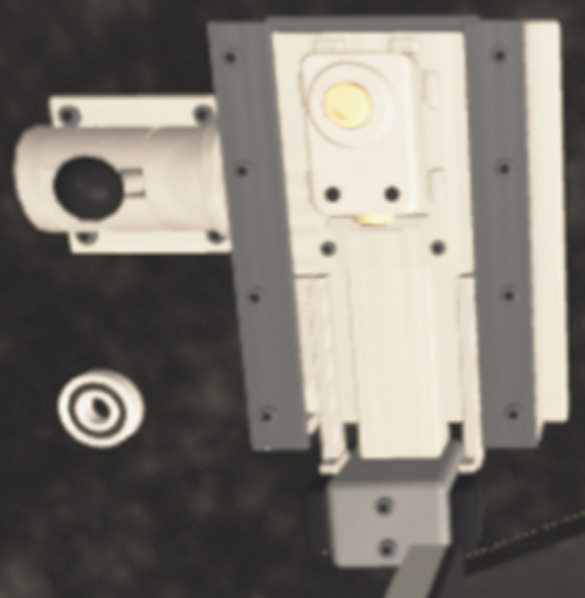

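move_arm --rows "0.019 -0.057 0 0 0 0 0;0.019 -0.057 0 0 0 0 0;0.019 -0.057 0 0 0 0 0;0.019 -0.057 0.03 0 0 0 0;0.019 -0.055 0.05 0 0 0 0;0 0 0.06 0 0 0 0;0 0 0.06 0 0 0 0;0 0 0.04 0 0 0 0;0 0 0 0 0 0 0;0 0 0 0 0 0 0"

```text
time_s: 4.18
tool_pos: [599.2, 10.9, 118.0]
tcp_rot: [3.141, 0.003, -0.11]
ft_force: [0.5, 0.1, 0.6]
width: 42.6
gripper_force: 0.0
```

```bash
python3 look.py w2.png ball,bolt_axis,head_grip
```

```text
4.1833 [599.2027  10.9306 117.9545] [ 3.1413  0.0034 -0.1096] 42.56197337244663 [0.512  0.0854 0.5919]
ball [315.5 269.7] 0.94 [604.3689  12.4383  72.    ] depth pt [608.414   11.8342  83.3209]
bolt_axis [318.4 245.8] 0.68 [603.7444  11.4106  30.    ] depth pt [609.0233  10.7116  47.9805]
bolt_axis [316.1 272.2] 0.48 [588.138   14.5037  30.    ] depth pt [607.568   11.687   83.5531]
```

View pics/w2.png

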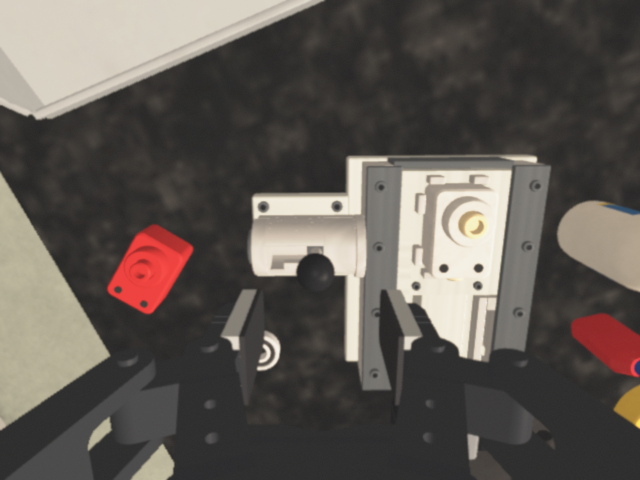

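The wrist view shows the ball at (315,270), between the fingers in y. I'll descend and close on it.

move_arm --rows "0.007 -0.003 0.02 0 0 0 0;0 0 0.03 0 0 0 0;0 0 0.03 0 0 0 0;0 0 0.024 0 0 0 0;0 0 0.01 0 0 0 0;0 0 0 0 0 0 0;0 0 0 0 0 0 -1;0 0 0 0 0 0 -1;0 0 0 0 0 0 -1;0 0 0 0 0 0 -1;0 0 0 0 0 0 -1;0 0 0 0 0 0 -1"

```text
time_s: 5.38
tool_pos: [605.0, 12.8, 63.4]
tcp_rot: [-3.14, -0.002, -0.11]
ft_force: [0.7, 4.5, 3.9]
width: 14.4
gripper_force: 58.8
```

```bash
python3 look.py w3.png ball; python3 - <<'E'
import cv2,numpy as np
a=cv2.imread("pics/w3.png")[200:440,170:470]
from h import shot
im,_=shot("scene");b=cv2.cvtColor(im,cv2.COLOR_RGB2BGR)[180:300,230:380]
cv2.imwrite("pics/v3.png",np.hstack([cv2.resize(x,None,fx=400/x.shape[1],fy=400/x.shape[1],interpolation=cv2.INTER_CUBIC)for x in(a,b)]))
E
```

```text
5.3833 [605.0189  12.7618  63.4295] [-3.1404 -0.0021 -0.1101] 14.40963273655293 [0.7325 4.5433 3.9157]
ball [321.1 340.7] 0.81 [603.0323  12.4266  72.    ] depth pt [605.6854  12.1307  76.7384]
ball [321.2 292.4] 0.33 [620.3383  10.4735  72.    ] depth pt [608.38    11.8021  43.6288]
```

View pics/v3.png

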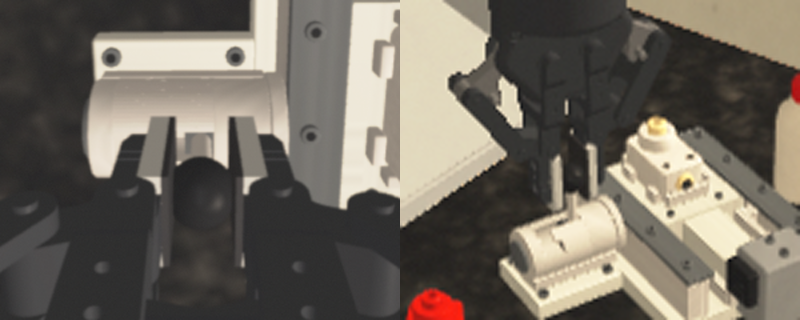

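The ball sits between both pads. I'll draw the bolt out.

move_arm --rows "0 -0.006 0 0 0 0 -1;0 -0.009 0 0 0 0 -1;0 -0.009 0 0 0 0 -1;0 -0.009 0 0 0 0 -1;0 -0.009 0 0 0 0 -1;0 -0.002 0 0 0 0 -1;0 0 0 0 0 0 -1;0 0 0 0 0 0 -1"

```text
time_s: 6.2
tool_pos: [607.0, 30.9, 63.4]
tcp_rot: [3.137, -0.002, -0.109]
ft_force: [-1.1, -7.4, 5.4]
width: 14.4
gripper_force: 59.1
```

```bash
python3 look.py w4.png ball; python3 -c "
import numpy as np
from h import sense
s=sense();print((np.array(s['tool_pos'])-[605.0,12.8,63.4])@[.1094,.994,0])"
```

```text
6.2 [607.0048  30.9423  63.3582] [ 3.1367 -0.0015 -0.1085] 14.378518203790435 [-1.0507 -7.3895  5.4213]
ball [322.4 344.3] 0.91 [603.6698  30.2782  72.    ] depth pt [607.3252  29.937   78.385 ]
18.175407085659586
```

move_arm --rows "0 -0.004 0 0 0 0 -1;0 -0.0035 0 0 0 0 -1;0 0 0 0 0 0 -1;0 0 0 0 0 0 -1"

```text
time_s: 6.63
tool_pos: [607.4, 34.3, 63.4]
tcp_rot: [3.136, -0.002, -0.109]
ft_force: [-1.3, -10.4, 6.5]
width: 14.4
gripper_force: 59.1
```

move_arm --rows "-0.0073 0 0.0003 0 0 0 -1;-0.0073 0 0.001 0 0 0 -1;-0.0071 0 0.0017 0 0 0 -1;-0.0071 0 0.0021 0 0 0 -1;-0.0066 0 0.0029 0 0 0 -1;-0.0066 0 0.0033 0 0 0 -1;0 0 0 0 0 0 -1"

```text
time_s: 7.22
tool_pos: [586.4, 36.8, 59.1]
tcp_rot: [3.137, -0.001, -0.111]
ft_force: [-5.1, -9.3, 14.5]
width: 14.3
gripper_force: 62.7
```

move_arm --rows "-0.006 0 0.004 0 0 0 -1;-0.006 0 0.0044 0 0 0 -1;-0.0052 0 0.005 0 0 0 -1;-0.0052 0 0.0054 0 0 0 -1;-0.0042 0 0.006 0 0 0 -1;-0.0042 0 0.006 0 0 0 -1;-0.0014 0 0.0026 0 0 0 -1;0 0 0 0 0 0 -1"

```text
time_s: 7.88
tool_pos: [568.5, 40.3, 40.5]
tcp_rot: [3.14, 0.002, -0.11]
ft_force: [-3.8, -0.7, 2.1]
width: 0.0
gripper_force: 0.0
```

```bash
python3 look.py w5.png ball; python3 - <<'E'
import cv2,numpy as np
a=cv2.imread("pics/w5.png")[150:420,170:470]
from h import shot
im,_=shot("scene");b=cv2.cvtColor(im,cv2.COLOR_RGB2BGR)[180:315,230:380]
cv2.imwrite("pics/v5.png",np.hstack([cv2.resize(x,None,fx=400/x.shape[1],fy=400/x.shape[1],interpolation=cv2.INTER_CUBIC)for x in(a,b)]))
E
```

```text
7.8833 [568.4571  40.3497  40.5339] [ 3.1395  0.002  -0.11  ] 0.015764225916070875 [-3.7659 -0.7217  2.0704]
ball [333.1 302.3] 0.85 [591.4816  34.9771  72.    ] depth pt [593.1465  34.9134  75.6478]
```

View pics/v5.png

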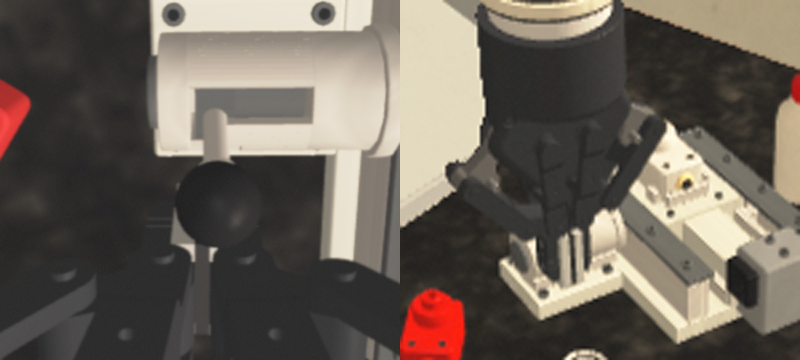

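The pads slipped forward off the ball. The ball now stands turned about 22°, at crop (218,203), with its stem past the slot and still drawn about 21 mm, resting in the notch channel. I'll back off to the front, rise, and push it down with closed fingertips.

move_arm --rows "-0.02 0 0 0 0 0 -1;-0.02 0 0 0 0 0 -1;0 0 -0.04 0 0 0 -1;0 0 -0.06 0 0 0 -1;0 0 -0.04 0 0 0 -1;0 0 0 0 0 0 -1;0 0 0 0 0 0 -1"

```text
time_s: 8.62
tool_pos: [550.6, 44.2, 111.3]
tcp_rot: [-3.141, -0.003, -0.11]
ft_force: [-0.3, -0.2, -0.6]
width: -0.2
gripper_force: 0.0
```

```bash
cat > ball.py <<'E'
from h import *
import sys
# ball centre: intersect pixel ray with the cylinder r=42 about bolt axis
s=sense();print(s["time_s"],s["tool_pos"],s["ft_force"],s["width"])
im,dep=shot("wrist",sys.argv[1])
ex=np.array([.994,-.109,0]);ey=np.array([.109,.994,0]);A=np.array([604.0,12.4,30])
for r in viewer.pinpoint("ball","wrist")[:2]:
    c=r["centre"];o,d=ray("wrist",c);best=None
    for z in np.arange(48,73,.5):
        p=o+d*(z-o[2])/d[2]-A;e=abs(np.hypot(p@ex,p[2])-42)
        if best is None or e<best[0]:best=(e,p)
    e,p=best;print(c,r["conf"],"fit err",e,"rel x,y,z",p@ex,p@ey,p[2],"angle",np.degrees(np.arctan2(-(p@ex),p[2])))
t=np.array(s["tool_pos"])-A;print("tool rel",t@ex,t@ey,t[2])
E
python3 ball.py w6.png; python3 -c "
import cv2;a=cv2.imread('pics/w6.png')[120:360,200:500];cv2.imwrite('pics/v6.png',cv2.resize(a,None,fx=2,fy=2,interpolation=cv2.INTER_CUBIC))"
```

```text
8.6167 [550.6456  44.2175 111.2672] [-0.2706 -0.2432 -0.5886] -0.16557952031093132
[501.6, 351.4] 0.71 fit err 58.71812333894408 rel x,y,z -91.31204941801904 -57.86831284264818 42.5 angle 65.04099219535104
[333.3, 192.6] 0.55 fit err 0.13281081617941481 rel x,y,z -18.61750601326137 19.640745049631455 37.5 angle 26.40287368911584
tool rel -56.502424443917064 25.810957313196443 81.26719032895946
```

View pics/v6.png

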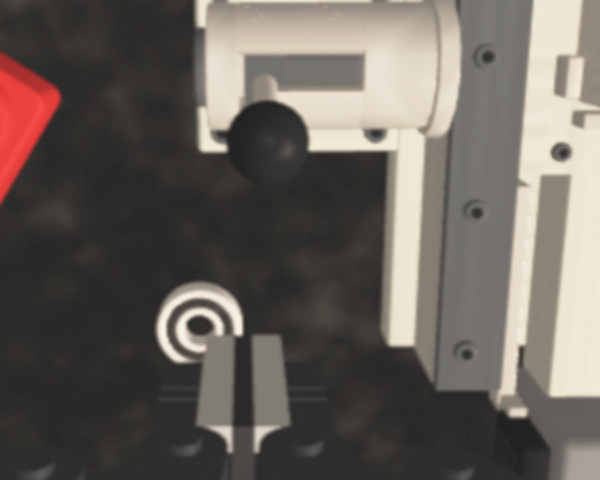

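move_arm --rows "0.026 0.004 0 0 0 0 -1;0.026 0.004 0 0 0 0 -1;0.025 0.0026 0.01 0 0 0 -1;0 0 0.02 0 0 0 -1;0 0 0.014 0 0 0 -1;-0.004 0 0.006 0 0 0 -1;-0.005 0 0.006 0 0 0 -1;-0.005 0 0.006 0 0 0 -1;0 0 0 0 0 0 -1"

```text
time_s: 9.47
tool_pos: [579.0, 35.4, 82.7]
tcp_rot: [3.141, 0.003, -0.11]
ft_force: [-14.5, -1.2, 32.8]
width: 0.1
gripper_force: 16.4
```

The force of 33 N runs straight along the stem, so pushing on top of the ball jams it. I'll push from behind the ball (+x side) instead.

move_arm --rows "0 0 -0.03 0 0 0 -1;0.01 0 -0.03 0 0 0 -1;0.028 0 0 0 0 0 -1;0.028 0 0 0 0 0 -1;0 0 0.03 0 0 0 -1;0 0 0.03 0 0 0 -1;0 0 0.02 0 0 0 -1;0 0 0 0 0 0 -1;0 0 0 0 0 0 -1"

```text
time_s: 10.22
tool_pos: [611.4, 31.7, 66.9]
tcp_rot: [3.141, 0.004, -0.11]
ft_force: [-0.3, -0.7, 0.3]
width: -0.2
gripper_force: 0.0
```

```bash
python3 ball.py w7.png
```

```text
10.2167 [611.3873  31.71    66.9134] [-0.2873 -0.6611  0.2919] -0.1761248089911017
[320.9, 389.8] 0.49 fit err 0.06017835954332895 rel x,y,z -22.33156150459071 19.736524257938587 35.5 angle 32.172276775241144
tool rel 5.238213115750641 19.999340619001956 36.91343085075407
```

move_arm --rows "-0.01 0 0 0 0 0 -1;-0.01 0 0 0 0 0 -1;-0.008 0 0 0 0 0 -1;-0.006 0 0.001 0 0 0 -1;0 0 0 0 0 0 -1"

```text
time_s: 10.73
tool_pos: [596.1, 33.5, 68.7]
tcp_rot: [-3.142, -0.0, -0.11]
ft_force: [-0.2, 0.0, 0.1]
width: 0.0
gripper_force: 0.2
```

move_arm --rows "-0.007 0 0.004 0 0 0 -1;-0.007 0 0.005 0 0 0 -1;-0.006 0 0.003 0 0 0 -1;0 0 0 0 0 0 -1;0 0 0 0 0 0 -1"

```text
time_s: 11.15
tool_pos: [585.9, 34.6, 61.9]
tcp_rot: [3.142, 0.002, -0.11]
ft_force: [-0.2, -0.8, -0.1]
width: 0.1
gripper_force: 0.0
```

```bash
python3 ball.py w8.png
```

```text
11.15 [585.9201  34.5934  61.912 ] [-0.2122 -0.8464 -0.1478] 0.060535701924873134
tool rel -20.39046727497723 20.08955488662066 31.912002227709067
```

move_arm --rows "0.02 0 -0.01 0 0 0 -1;0.04 0 -0.04 0 0 0 -1;0 0 -0.07 0 0 0 -1;0 0 -0.07 0 0 0 -1;-0.04 0 -0.04 0 0 0 -1;-0.04 0 0 0 0 0 -1;-0.04 0 0 0 0 0 -0.2;0 0 0 0 0 0 0;0 0 0 0 0 0 0"

```text
time_s: 12.0
tool_pos: [557.1, 37.9, 178.1]
tcp_rot: [-3.141, -0.001, -0.11]
ft_force: [0.5, 0.1, 0.1]
width: 35.7
gripper_force: 0.0
```

```bash
python3 ball.py w9.png; python3 -c "
import cv2;a=cv2.imread('pics/w9.png')[100:420,150:550];cv2.imwrite('pics/v9.png',cv2.resize(a,None,fx=2,fy=1.85,interpolation=cv2.INTER_CUBIC))"
```

```text
12.0 [557.0878  37.8786 178.1397] [0.4663 0.1417 0.1271] 35.70441723661456
[325.7, 216.8] 0.91 fit err 0.9554462914565534 rel x,y,z -39.00218411958757 16.549729556405197 18.0 angle 65.22608026099263
tool rel -49.40785917176515 20.2123352575776 148.13972788578454
```

View pics/v9.png

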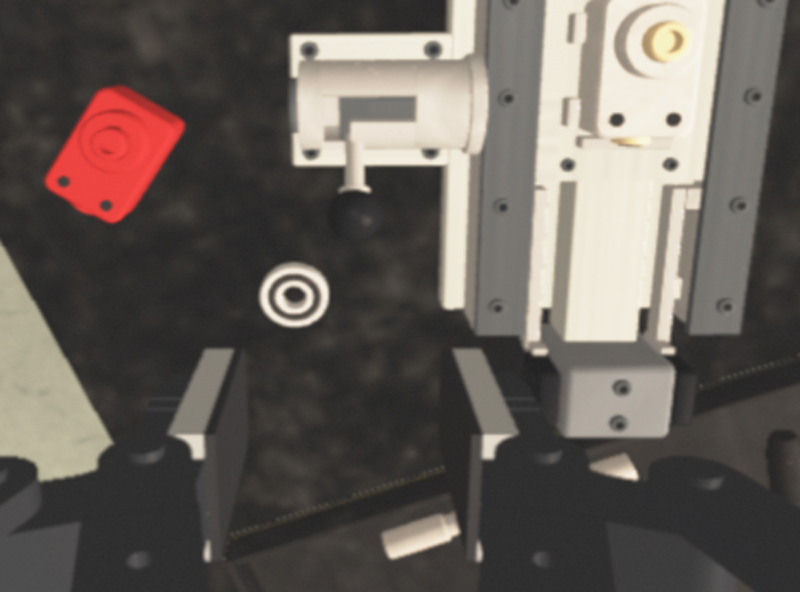

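Parked: the ball is at (353,215) in the crop, lying to the front at about 62°, with its stem back on the seat (drawn about 16 mm). The grip head is at (620,390). I'll go above it.

move_arm --rows "-0.023 0.037 0 0 0 0 0.7;-0.023 0.037 0 0 0 0 0.7;-0.023 0.037 0 0 0 0 0.7;-0.023 0.038 0.02 0 0 0 0.7;-0.022 0.038 0.04 0 0 0 0.7;0 0 0.04 0 0 0 0.7;0 0 0 0 0 0 0.7;0 0 0 0 0 0 0.7"

```text
time_s: 12.77
tool_pos: [489.8, -49.0, 126.5]
tcp_rot: [-3.141, 0.003, -0.111]
ft_force: [0.3, -0.4, -0.3]
width: 72.4
gripper_force: 0.0
```

```bash
python3 look.py w10.png head_grip,housing_centre; python3 -c "
import cv2;a=cv2.imread('pics/w10.png')[200:440,160:480];cv2.imwrite('pics/v10.png',cv2.resize(a,None,fx=2,fy=2,interpolation=cv2.INTER_CUBIC))"
```

```text
12.7667 [489.7708 -49.045  126.5102] [-3.1413  0.0027 -0.1108] 72.42033580702591 [ 0.3412 -0.352  -0.3237]
head_grip [317.5 253.9] 0.57 [491.2228 -47.4314  46.    ] depth pt [496.3919 -48.1387  62.2984]
housing_centre [ 3.6 94.6] 0.91 [588.7906  91.6658  52.5   ] depth pt [591.6732 106.4591  31.5622]
housing_centre [315.7  11. ] 0.81 [608.6164 -59.7766  52.5   ] depth pt [606.1734 -59.6215  63.0258]
```

View pics/v10.png

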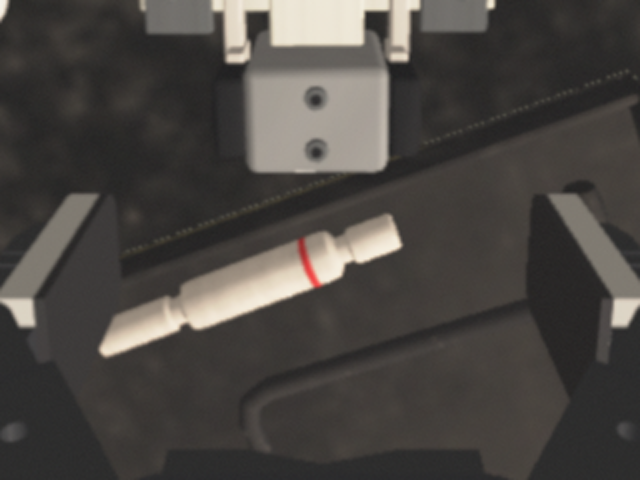

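The head sits centred between the fingers, with its buttons at crop columns 218 to 420. I'll descend and pinch.

move_arm --rows "0.003 -0.003 0.03 0 0 0 0.7;0 0 0.05 0 0 0 0.7;0 0 0.05 0 0 0 0.7;0 0 0.035 0 0 0 0.7;0 0 0.015 0 0 0 0.7;0 0 0 0 0 0 0.7;0 0 0 0 0 0 0.7"

```text
time_s: 13.5
tool_pos: [492.8, -47.4, 38.3]
tcp_rot: [3.142, -0.001, -0.109]
ft_force: [0.3, -0.8, 1.4]
width: 72.8
gripper_force: 0.0
```

move_arm --rows "0 0 0 0 0 0 -1;0 0 0 0 0 0 -1;0 0 0 0 0 0 -1;0 0 0 0 0 0 -1;0 0 0 0 0 0 -1;0 0 0 0 0 0 -1;0 0 0 0 0 0 -1;0 0 0 0 0 0 -1"

```text
time_s: 14.17
tool_pos: [493.4, -47.6, 40.1]
tcp_rot: [-3.142, -0.003, -0.11]
ft_force: [-2.8, 1.7, 8.8]
width: 36.2
gripper_force: 59.8
```

move_arm --rows "-0.003 0 0 0 0 0 -1;-0.006 0 0 0 0 0 -1;-0.008 0 0 0 0 0 -1;-0.01 0 0 0 0 0 -1;-0.01 0 0 0 0 0 -1;-0.01 0 0 0 0 0 -1;-0.01 0 0 0 0 0 -1;-0.01 0 0 0 0 0 -1;-0.008 0 0 0 0 0 -1;-0.005 0 0 0 0 0 -1;-0.003 0 0 0 0 0 -1;0 0 0 0 0 0 -1"

```text
time_s: 15.17
tool_pos: [453.6, -43.5, 40.1]
tcp_rot: [3.141, -0.007, -0.11]
ft_force: [1.5, 0.3, 7.0]
width: 36.0
gripper_force: 60.4
```

move_arm --rows "-0.003 0 0 0 0 0 -1;-0.002 0 0 0 0 0 -1;0 0 0 0 0 0 -1;0 0 0 0 0 0 -1"

```text
time_s: 15.5
tool_pos: [453.6, -43.5, 40.2]
tcp_rot: [3.141, -0.012, -0.11]
ft_force: [10.7, -2.1, -2.1]
width: 36.2
gripper_force: 60.7
```

At the stop (Fx has risen to 10.7 N and the slide no longer moves). I'll release, rise and look.

move_arm --rows "0 0 0 0 0 0 0.7;0 0 0 0 0 0 0.7;0 0 0 0 0 0 0.7;0 0 0 0 0 0 0.7;0 0 0 0 0 0 0.7;0 0 0 0 0 0 0.7;0 0 -0.03 0 0 0 0.7;0 0 -0.06 0 0 0 0.7;0 0 -0.07 0 0 0 0.7;0 0 -0.08 0 0 0 0.7;0 0 -0.06 0 0 0 0.7;0 0 0 0 0 0 0.7"

```text
time_s: 16.5
tool_pos: [452.6, -43.4, 194.9]
tcp_rot: [3.141, -0.013, -0.11]
ft_force: [0.9, 0.6, 1.3]
width: 72.6
gripper_force: 0.0
```

move_arm --rows "0.04 0 0 0 0 0 0.7;0.04 0 0 0 0 0 0.7;0.04 0 0 0 0 0 0.7;0 0 0 0 0 0 0.7;0 0 0 0 0 0 0.7"

```text
time_s: 16.92
tool_pos: [507.4, -49.3, 186.6]
tcp_rot: [-3.142, 0.002, -0.11]
ft_force: [-0.3, -0.8, -0.2]
width: 72.7
gripper_force: 0.0
```

```bash
python3 look.py w11.png head_grip,housing_centre,nest_floor,ball; python3 -c "
import cv2;a=cv2.imread('pics/w11.png')[40:400,120:520];cv2.imwrite('pics/v11.png',cv2.resize(a,None,fx=1.6,fy=1.6,interpolation=cv2.INTER_CUBIC))"
```

```text
16.9167 [507.4215 -49.2867 186.6295] [-3.1416  0.0019 -0.11  ] 72.66150062190127 [-0.2747 -0.8253 -0.2077]
head_grip [319.6 304. ] 0.91 [449.2351 -42.3731  46.    ] depth pt [456.2036 -43.1928  61.1774]
housing_centre [ 73.6 125.1] 0.67 [588.7619  95.0494  52.5   ] depth pt [589.8545 106.9889  31.5185]
housing_centre [317.  136.7] 0.64 [565.5113 -53.7555  52.5   ] depth pt [566.0124 -53.9376  66.8756]
ball [182.1 151.1] 0.89 [567.0803  25.397   72.    ] depth pt [566.666   29.7221  58.9859]
```

View pics/v11.png

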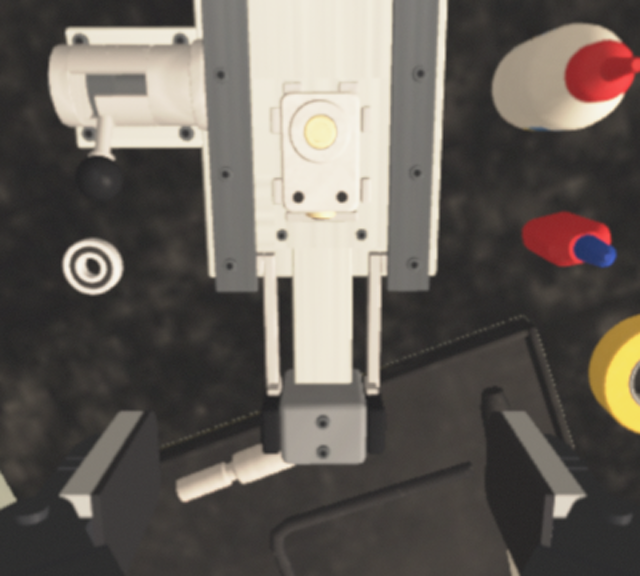

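The slide is about 40 mm out. Both buttons stand fully out (262 to 384 in the crop, about 54 mm), so the catch has snapped. The housing is seated, the bolt is still parked at (98,178), and the bottles and bearing are in place.

```bash
python3 -c "
from plant import order
print(order.close_job())"
```

```text
the job is handed in; nothing more can be done
None
```

The job is handed in at about 17 s: the bolt is parked in its notch, the slide is out at its stop with both catch buttons snapped out, the housing is still seated in its nest, and the bottles and bearing look untouched in the last picture (my grip slipped off the ball partway through the turn, so I pushed the handle the rest of the way with closed fingers).

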